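# Unstack the paints and set each by its figurine

### The arm

A 6-joint arm with a two-finger parallel gripper is mounted at the origin on the work surface. World frame = base frame: x ahead of the robot, y to its left, z up, the work surface at z = 0. Lengths are in mm, angles in rad, forces in N, time in s.
With the tool pointing down it reaches from about 350 to 975 mm from the base axis. Payload 7.1 kg.
Tool frame: the origin (TCP) lies at the very end of the fingers, on their centre line; the grasp point (between the pads) lies 19 mm behind it; x points along the fingers, y is the direction in which the jaws open and shut, and the axes are right-handed (so a half turn about x gives the same grasp; the last joint's range is limited). The gripper opens to 88 mm and grips with 3 to 60 N. Pads are 20 mm wide; open, the fingers measure 115 mm over their backs; the gripper's body (75 mm by 178 mm) begins 61 mm behind the grasp point.
Start: joints at [-1.14, 0.423, 1.63, -0, 1.089, -0.019], TCP at [271.755, -562.809, 222.675] pointing down, gripper open.
Joint ranges: [-3, 3], [-0.9, 2.11], [0.09, 2.58], [-1.31, 4.45], [0.11, 2.69], [-2.54, 2.54]. Speed limits (rad/s): [2.39, 2.39, 3.01, 3.14, 3.14, 3.14].

### API

Orientations are given as a rotation vector (axis times angle).
In Python, from workcell import ctrl gives the robot as it stands. The module is installed in compiled form; this text tells all that it offers.
- The arm moves only by the tool carry_out, never from a script. Its argument "commands" is a list of rows, each a list of 6 numbers: the shift along the tool's x, y, z in m, then the turn, a rotation vector about the tool's x, y, z in degrees. In form: [[tx, ty, tz, rx, ry, rz], ...]. A call has 1 to 8 rows; each row shifts and turns the pose as measured when the row begins, along the tool's axes as they then stand; what a row does not reach is not made up. A row lasts 1/8 s, in which the tool goes at most 62.5 mm and 10.7 degrees, less where a joint would pass 70% of its speed; a pose out of reach is approached as far as the arm can. A call with a gripper value outside its range is refused whole. "grip" is the closure, from 0 (fully open) to 1 (shut), set as the call begins (left out, the last holds). The fingers move at their own pace and stop on an object; the grip force is fixed at half the most. Time passes only in rows, so rows that do not move let the fingers close. It gives the time, the measured TCP pose, the force and the opening at its end, in the units of the state.
- ctrl.get_obs(): the state, without advancing time (a new reading comes with each control period).
- ctrl.get_image(name): name is "side" or "top" or "wrist"; returns a dict with "pixels" (400x640x3 uint8, blue, green, red), "intrinsics" (3x3 intrinsics, pixels), "rvec" (rotation vector, rad) and "tvec" (3), from world to camera coordinates, as OpenCV has them. Camera axes: x right, y down, z forward; pixel columns grow to the right and rows downward; lengths in mm; the calibration is good to about 2 mm. The wrist camera is an equidistant fisheye: a pixel r from the principal point sees the ray r / f radians off the axis. A picture is of the moment at which its call begins. There is no depth.
- ctrl.close_job(): hands the job in, once; it reports no verdict.
The state is a dict: "t": time; "qpos": joint angles; "qvel": joint speeds; "joint_torque": joint torques, N m; "ee_pos": TCP position; "orientation": TCP orientation; "ft_force": force on the tool from outside, world axes, zero at the start; "moment": the same for the moment, N m; "width": finger opening in mm.
Only numpy, scipy, OpenCV 4.12 (cv2) and the standard library are available. Lean on these libraries where they do the work, as an engineer would, in place of code of your own. Each camera call takes 0.05 s, during which the arm holds its last target. There are 200 camera calls.

### The job

Take the stack of paints apart. Set each pot upright, wholly on the round pad in front of the figurine whose robe has the pot's colour, and, once nothing stands on it any more, lay the wooden paintbox flat and wholly on the green mat, in line with it. Do not tip a pot over, do not move the paintbox while pots stand on it, and leave the white glue bottle and the pot of brushes where they are.

Things in the scene. Friction and masses are not known exactly. Their poses are not given: they have to be found in the camera images.
- paintbox_mid (a point): Closed dark wooden paintbox, loose, 60 (its x) x 150 (its y) x 36 mm high, about 0.35 kg, flat on the bench under the stack. This point is its centre, 18 mm above its underside; y along its length, z up. The two tins stand on it, 42 mm either side of its middle along its length; the jar stands on one of them. Either way round is right.
- red_tin_mid (a point): Closed red paint tin, loose, upright cylinder of 52 mm diameter, 42 mm high, about 0.18 kg, flat top. This point is its centre, 21 mm above its underside; z up.
- blue_tin_mid (a point): Closed blue paint tin, loose, upright cylinder of 52 mm diameter, 42 mm high, about 0.18 kg, flat top. This point is its centre, 21 mm above its underside; z up.
- yellow_jar_mid (a point): Closed yellow paint jar, loose, upright cylinder of 34 mm diameter, 36 mm high, about 0.08 kg, standing on the red or the blue tin at the start. This point is its centre, 18 mm above its underside; z up.
- red_stand_pad (a point): Fixed board 215 x 95 x 12 mm with a figurine of a child in a red robe (68 mm wide at the foot, 108 mm tall above the board) and, before it, an off-white round pad, 78 mm diameter, 3 mm thick. This point: centre of the pad's top, 15 mm above the bench. +x: along the board, to the figurine's axis 115 mm away, roughly away from the robot; z up. The three stands swap places.
- blue_stand_pad (a point): Fixed board 215 x 95 x 12 mm with a figurine of a child in a blue robe (68 mm wide at the foot, 108 mm tall above the board) and, before it, an off-white round pad, 78 mm diameter, 3 mm thick. This point: centre of the pad's top, 15 mm above the bench. +x: along the board, to the figurine's axis 115 mm away, roughly away from the robot; z up. The three stands swap places.
- yellow_stand_pad (a point): Fixed board 215 x 95 x 12 mm with a figurine of a child in a yellow robe (68 mm wide at the foot, 108 mm tall above the board) and, before it, an off-white round pad, 60 mm diameter, 3 mm thick. This point: centre of the pad's top, 15 mm above the bench. +x: along the board, to the figurine's axis 115 mm away, roughly away from the robot; z up. The three stands swap places.
- mat_top (a point): Fixed green mat, 86 (its x) x 176 (its y) x 3 mm thick, flat on the bench. This point is the centre of its top face, 3 mm above the bench; y along its length, z up.
- glue_mid (a point): White glue bottle, loose bystander, 48 mm diameter, 115 mm tall, with a mauve label; this point is on its axis 57 mm above its underside.
- brush_pot_mid (a point): Terracotta pot with brushes, loose bystander, 68 mm diameter, 85 mm tall, brushes reach 160 mm; this point is on its axis 43 mm above its underside. (A single loose brush also lies on the bench to the side.)
Mind the look-alikes: they are no part of the job. What is shaped like the part that bears blue_tin_mid but turquoise is not meant. Leave any turquoise look-alike of the part that bears red_stand_pad alone.

How it is judged:
By the outcome, as a careful person would: the job done as asked, in the order asked, and still so for the second after the job is handed in, with the robot touching nothing.
It also fails if it takes over 118 s, if anything falls off the work surface, if the arm or the gripper's body presses on something with over 40 N, if the wrist force passes 120 N, or if a joint passes its speed limit or range.

## Working session

There is one attempt and no reset: what is moved stays moved. The work goes in short steps, Python scripts to look and compute and a tool call to move; the robot and the scene stay as the last step left them, time stands still between calls to the robot, and variables do not carry over. Pictures are saved under pics/ and viewed, about 12 in all and at most 16, crops included, and the job is handed in when it is done.

Besides the shell and the picture viewer there is one more tool, called after ">>>" by a JSON object that holds its "method" and its "body", one argument or row to a line. carry_out: Moves the arm, as the interface text tells. Its arguments: {"type":"object","properties":{"commands":{"type":"array"},"grip":{"type":"number"}},"required":["commands"]}

```bash
mkdir -p pics; cat > h.py <<'E'
import numpy as np, cv2
from workcell import ctrl
def grab(n):
    d=ctrl.get_image(n); d['pixels']=np.asarray(d['pixels']); return d
def ray(d,u,v,fish=False):
    K=np.array(d['intrinsics']);R,_=cv2.Rodrigues(np.array(d['rvec'],float));t=np.array(d['tvec'],float).ravel()
    x=(u-K[0,2])/K[0,0];y=(v-K[1,2])/K[1,1]
    if fish:
        r=np.hypot(x,y); s=np.sin(r)/r if r>1e-9 else 1; c=np.array([x*s,y*s,np.cos(r)])
    else: c=np.array([x,y,1.])
    return -R.T@t, R.T@c
def onz(d,u,v,z,fish=False):
    o,r=ray(d,u,v,fish); return o+r*(z-o[2])/r[2]
def proj(d,p):
    q,_=cv2.projectPoints(np.array([p],float),np.array(d['rvec'],float),np.array(d['tvec'],float),np.array(d['intrinsics'],float),None); return q.ravel()
E
python3 - <<'E'
from h import *
import pickle
for n in('side','top'):
    d=grab(n); pickle.dump(d,open(n+'0.pkl','wb')); cv2.imwrite(f'pics/{n}0.png',d['pixels'])
    print(n,ray(d,320,200),d['intrinsics'])
print(ctrl.get_obs())
E
```

```text
side (array([ 71.62497826, 622.44484131, 853.9667441 ]), array([ 0.3505418 , -0.60105884, -0.71838402])) [[433.02640178   0.         313.65828198]
 [  0.         433.02640178 201.52545989]
 [  0.           0.           1.        ]]
top (array([ 275.95764261,    6.14550948, 1014.67808407]), array([ 0.20754169,  0.00404824, -0.97827789])) [[376.14636032   0.         320.39247752]
 [  0.         376.14636032 204.05981187]
 [  0.           0.           1.        ]]
{'t': 0.1, 'qpos': array([-1.14002895e+00,  4.23781104e-01,  1.63058654e+00,  2.29065832e-05,
        1.08861062e+00, -1.89677471e-02]), 'qvel': array([ 0.00057798, -0.00218685, -0.00128851,  0.00215874, -0.00122011,
       -0.00078129]), 'joint_torque': array([-1.35926541e-03, -5.45622861e+01, -2.74326146e+01,  6.45035715e-02,
        1.88398099e-02, -3.68211965e-05]), 'ee_pos': array([ 271.54465921, -562.37896068,  221.97964011]), 'orientation': array([ 1.97217012,  0.45253262, -1.97270313]), 'ft_force': array([0.33778037, 0.19434351, 0.19537   ]), 'moment': array([ 0.02661026, -0.04517764,  0.0321186 ]), 'width': 87.9669478903065}
```

View pics/side0.png

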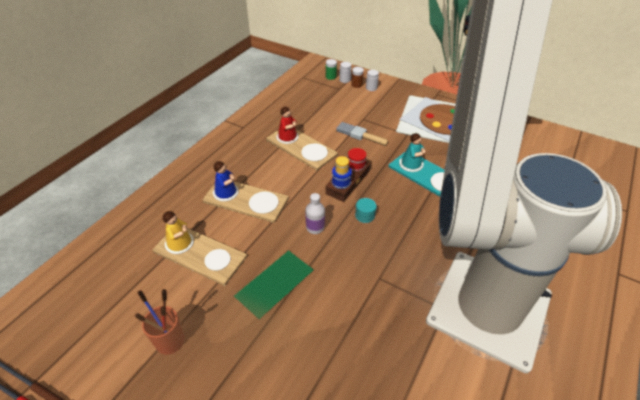

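View pics/top0.png

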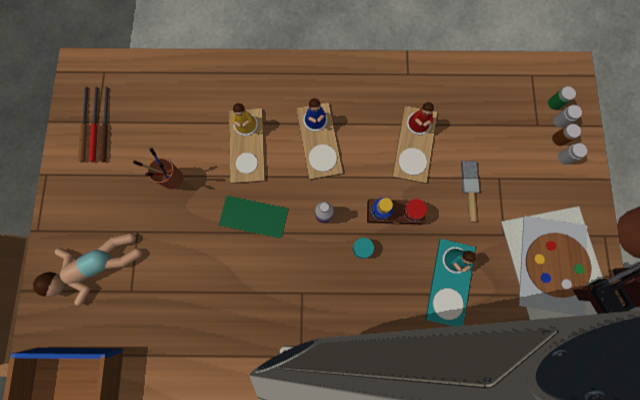

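The side view shows the stack at about (350,172), with the yellow jar on the blue tin and red beside it. The stands are yellow (200,248), blue (245,197) and red (300,145), and the mat is at (275,283). There are two turquoise look-alikes: a tin at side (366,210) / top (364,248), and a stand at side (420,165) / top (452,280). The real parts are the saturated blue tin under the jar, top (383,209), and the red-robed stand, top (415,145). Next I measure and confirm these in one enlarged crop.

```bash
cat > m.py <<'E'
from h import *
import pickle
d=pickle.load(open('top0.pkl','rb')); im=d['pixels']; s=pickle.load(open('side0.pkl','rb'))
hsv=cv2.cvtColor(im,cv2.COLOR_BGR2HSV)
def blob(lo,hi,box):
    x0,y0,x1,y1=box; m=np.zeros(im.shape[:2],np.uint8)
    m[y0:y1,x0:x1]=cv2.inRange(hsv,lo,hi)[y0:y1,x0:x1]
    cs,_=cv2.findContours(m,cv2.RETR_EXTERNAL,cv2.CHAIN_APPROX_NONE)
    return max(cs,key=cv2.contourArea)
def fit(name,lo,hi,box,z):
    c=blob(lo,hi,box)
    w=np.array([onz(d,u,v,z)[:2] for u,v in c[:,0]],np.float32)
    (cx,cy),r=cv2.minEnclosingCircle(w); rc=cv2.minAreaRect(w); print(name,'px',c[:,0].mean(0).round(),'circ',round(cx),round(cy),round(2*r),'rect',np.round(rc[0]),np.round(rc[1]),round(rc[2],1))
    print('  box corners',np.round(cv2.boxPoints(rc)).tolist())
W=((0,0,140),(179,60,255))
fit('yellow pad',*W,(230,148,265,180),15)
fit('blue pad',*W,(303,140,340,176),15)
fit('red pad',*W,(395,143,430,178),15)
fit('mat',(50,100,30),(85,255,255),(210,185,300,245),3)
fit('red tin',(0,150,60),(8,255,255),(400,190,432,225),78)
fit('jar',(18,120,120),(35,255,255),(370,190,400,225),114)
fit('blue tin',(105,120,40),(130,255,255),(360,190,400,225),78)
fit('box',(0,60,10),(25,255,75),(355,190,435,230),36)
fit('yfig',(18,120,80),(35,255,255),(225,100,265,145),60)
fit('bfig',(105,120,40),(130,255,255),(300,95,330,135),60)
fit('rfig',(0,170,60),(8,255,255),(400,95,440,140),60)
print('glue~',onz(d,324,208,100),'brush',onz(d,166,173,85))
big=cv2.hconcat([cv2.resize(im[180:250,340:440],None,fx=4,fy=4,interpolation=2),cv2.resize(s['pixels'][130:200,310:400],None,fx=4,fy=4,interpolation=2)])
b2=cv2.resize(im[90:190,220:440],(760,300),interpolation=2)
big=big[:,:760]; cv2.imwrite('pics/crop.png',cv2.vconcat([b2[:, :big.shape[1]],big]))
E
python3 m.py
```

```text
yellow pad px [246. 163.] circ 593 216 61 rect [592. 216.] [58. 56.] 2.4
  box corners [[561.0, 243.0], [564.0, 187.0], [622.0, 190.0], [619.0, 245.0]]
blue pad px [322. 157.] circ 609 5 79 rect [609.   4.] [77. 76.] 44.5
  box corners [[555.0, 5.0], [609.0, -50.0], [663.0, 4.0], [610.0, 59.0]]
red pad px [412. 161.] circ 601 -245 79 rect [ 601. -245.] [75. 76.] 88.1
  box corners [[562.0, -282.0], [638.0, -284.0], [640.0, -209.0], [564.0, -207.0]]
mat px [253. 216.] circ 445 192 189 rect [443. 192.] [174.  85.] 78.7
  box corners [[384.0, 115.0], [468.0, 98.0], [502.0, 269.0], [418.0, 286.0]]
red tin px [414. 210.] circ 451 -231 63 rect [ 455. -231.] [52. 59.] 8.6
  box corners [[425.0, -206.0], [434.0, -264.0], [485.0, -256.0], [477.0, -198.0]]
jar px [386. 204.] circ 458 -149 35 rect [ 458. -151.] [31. 34.] 44.9
  box corners [[435.0, -150.0], [459.0, -174.0], [481.0, -152.0], [457.0, -128.0]]
blue tin px [381. 210.] circ 454 -147 56 rect [ 451. -145.] [51. 48.] 52.3
  box corners [[417.0, -150.0], [455.0, -180.0], [486.0, -139.0], [448.0, -110.0]]
box px [399. 215.] circ 451 -202 183 rect [ 453. -202.] [178.  64.] 87.6
  box corners [[418.0, -290.0], [481.0, -293.0], [489.0, -115.0], [425.0, -112.0]]
yfig px [242. 122.] circ 697 220 73 rect [695. 221.] [72. 53.] 39.6
  box corners [[651.0, 218.0], [685.0, 177.0], [740.0, 223.0], [706.0, 264.0]]
bfig px [315. 117.] circ 709 24 64 rect [707.  27.] [61. 52.] 0.5
  box corners [[677.0, 53.0], [677.0, 1.0], [738.0, 1.0], [738.0, 53.0]]
rfig px [421. 121.] circ 701 -261 68 rect [ 701. -261.] [52. 67.] 46.0
  box corners [[659.0, -257.0], [707.0, -303.0], [743.0, -266.0], [695.0, -219.0]]
glue~ [ 4.49848468e+02 -1.45117292e-01  1.00000000e+02] brush [540.73494088 405.59021209  85.        ]
```

View pics/crop.png

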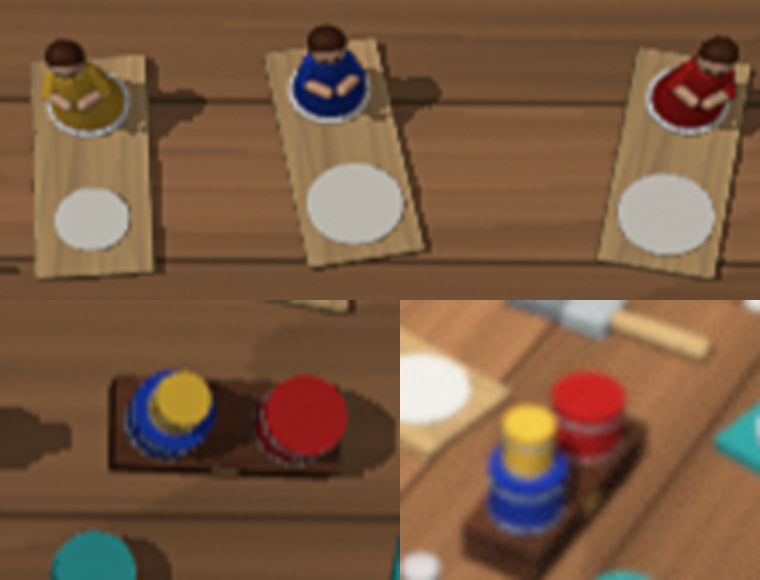

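The crop confirms it: the jar is on the blue tin with red beside it, and the pads belong to the yellow, blue and red robes from left to right. Now a small helper that works out moves in tool axes.

```bash
cat > p.py <<'E'
from h import *
import sys
from scipy.spatial.transform import Rotation as Ro
# usage: p.py x y z jawdeg : tool down, jaw axis at jawdeg in world (mod 180)
def plan(x,y,z,jaw,n=None):
    o=ctrl.get_obs(); R=Ro.from_rotvec(o['orientation']); p=np.array(o['ee_pos'])
    M=R.as_matrix(); best=None
    for k in (0,180):
        a=np.radians(jaw+k); xx=np.array([0,0,-1.]); yy=np.array([np.cos(a),np.sin(a),0]); T=Ro.from_matrix(np.c_[xx,yy,np.cross(xx,yy)])
        dr=(R.inv()*T).as_rotvec()
        if best is None or np.linalg.norm(dr)<np.linalg.norm(best): best=dr
    D=np.array([x,y,z])-p
    n=n or int(max(1,np.ceil(np.linalg.norm(D)/55),np.ceil(np.degrees(np.linalg.norm(best))/9)))
    print('t',round(o['t'],2),'pos',p.round(1),'jaw',np.degrees(np.arctan2(M[1,1],M[0,1])).round(1),'q6',o['qpos'][5].round(2),'w',round(o['width'],1),'F',o['ft_force'].round(1),'D',D.round(1))
    for i in range(n):
        Ri=R*Ro.from_rotvec(best*i/n)
        print((Ri.inv().apply(D/n)/1000).round(4).tolist(), np.degrees(best/n).round(1).tolist())
if __name__=='__main__': plan(*map(float,sys.argv[1:5]),*(int(a) for a in sys.argv[5:]))
E
python3 p.py 457 -150 200 90; python3 -c "
from h import *
d=grab('wrist');o,r=ray(d,320,200,True);print(o,r,d['intrinsics'])"
```

```text
t 0.1 pos [ 271.5 -562.4  222. ] jaw -64.2 q6 -0.02 w 88.0 F [0.3 0.2 0.2] D [185.5 412.4 -22. ]
[0.0025, -0.0323, -0.0385] [2.9, 0.0, 0.0]
[0.0025, -0.0342, -0.0368] [2.9, 0.0, 0.0]
[0.0025, -0.036, -0.0351] [2.9, 0.0, 0.0]
[0.0025, -0.0377, -0.0332] [2.9, 0.0, 0.0]
[0.0025, -0.0393, -0.0313] [2.9, 0.0, 0.0]
[0.0025, -0.0408, -0.0293] [2.9, 0.0, 0.0]
[0.0025, -0.0422, -0.0272] [2.9, 0.0, 0.0]
[0.0025, -0.0435, -0.0251] [2.9, 0.0, 0.0]
[0.0024, -0.0447, -0.0229] [2.9, 0.0, 0.0]
[ 336.77725739 -529.49390489  384.96193408] [-0.23505592 -0.11475849 -0.96518351] [[309.70691629   0.         319.27904136]
 [  0.         309.70691629 201.01099848]
 [  0.           0.           1.        ]]
```

>>> {"method": "carry_out", "body": {
  "commands": [
    [0,-0.035,-0.041,3.3,0,0],
    [0,-0.037,-0.039,3.3,0,0],
    [0,-0.04,-0.037,3.3,0,0],
    [0,-0.042,-0.035,3.3,0,0],
    [0,-0.044,-0.033,3.3,0,0],
    [0,-0.046,-0.031,3.3,0,0],
    [0,-0.048,-0.028,3.3,0,0],
    [0,-0.049,-0.025,3.3,0,0]
  ],
  "grip": 0
}}

```text
t: 1.15
ee_pos: [456.9, -155.5, 221.1]
orientation: [-2.204, 0.036, 2.204]
ft_force: [0.9, -0.8, 0.7]
width: 87.6
```

```bash
python3 p.py 457 -150 200 90
```

```text
t 1.15 pos [ 456.9 -155.5  221.1] jaw -91.9 q6 1.25 w 87.6 F [ 0.9 -0.8  0.7] D [  0.1   5.5 -21.1]
[0.0211, -0.0055, 0.0001] [-1.9, 0.0, 0.1]
```

>>> {"method": "carry_out", "body": {
  "commands": [
    [0.01,-0.0055,0,-1.9,0,0],
    [0.01,0,0,0,0,0],
    [0,0,0,0,0,0]
  ]
}}

```text
t: 1.52
ee_pos: [457.2, -148.0, 199.7]
orientation: [2.218, 0.008, -2.22]
ft_force: [-0.4, -0.1, 0.4]
width: 87.7
```

```bash
cat > w.py <<'E'
from h import *
import sys,pickle
d=grab('wrist'); im=d['pixels']; pickle.dump(d,open('w.pkl','wb')); cv2.imwrite('pics/'+sys.argv[1]+'.png',im)
hsv=cv2.cvtColor(im,cv2.COLOR_BGR2HSV)
C={'red':((0,170,60),(8,255,255),78,52),'blue':((108,130,40),(130,255,255),78,52),'yel':((20,130,120),(33,255,255),114,34)}
for k,(lo,hi,z,dia) in C.items():
    cs,_=cv2.findContours(cv2.inRange(hsv,lo,hi),cv2.RETR_EXTERNAL,cv2.CHAIN_APPROX_NONE)
    for c in cs:
        if cv2.contourArea(c)<150: continue
        w=np.array([onz(d,u,v,z,True)[:2] for u,v in c[:,0]],np.float32); q,r=cv2.minEnclosingCircle(w)
        print(k,c[:,0].mean(0).round(),cv2.contourArea(c),np.round(q),round(2*r),'bbox',w.min(0).round(),w.max(0).round())
E
python3 w.py w1; python3 p.py 457 -150 150 90
```

```text
red [407. 197.] 1971.0 [ 455. -233.] 54 bbox [ 429. -259.] [ 481. -207.]
red [  5. 137.] 300.5 [543. 306.] 53 bbox [521. 282.] [568. 322.]
blue [  9. 341.] 365.0 [135. 553.] 146 bbox [ 86. 495.] [186. 610.]
blue [322. 182.] 787.5 [ 460. -149.] 55 bbox [ 439. -175.] [ 488. -123.]
yel [323. 204.] 1180.0 [ 458. -149.] 35 bbox [ 441. -165.] [ 475. -133.]
yel [51. 17.] 1357.0 [668. 150.] 104 bbox [636. 100.] [701. 200.]
t 1.57 pos [ 457.3 -148.2  200. ] jaw -89.7 q6 1.23 w 87.3 F [-0.1 -1.1  0.2] D [ -0.3  -1.8 -50. ]
[0.05, 0.0018, 0.0003] [0.3, 0.0, 0.0]
```

View pics/w1.png

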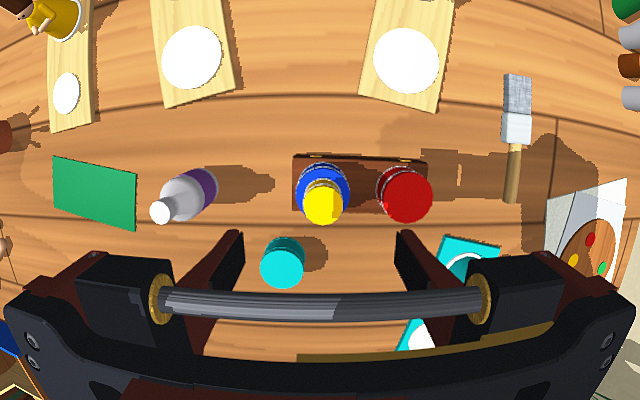

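The wrist view shows the jar at (323,204) on the blue tin and red at (407,197). The jar measures (458,-149), which agrees with the top view, so I go down.

>>> {"method": "carry_out", "body": {
  "commands": [
    [0.04,0.001,0,0,0,0],
    [0.04,0,0,0,0,0],
    [0.02,0,0,0,0,0],
    [0.01,0,0,0,0,0],
    [0,0,0,0,0,0]
  ],
  "grip": 0.35
}}

```text
t: 2.2
ee_pos: [458.0, -155.6, 88.7]
orientation: [-2.224, 0.005, 2.216]
ft_force: [0.8, -0.8, -0.3]
width: 57.2
```

```bash
python3 p.py 458 -149 84 90
```

```text
t 2.2 pos [ 458.  -155.6   88.7] jaw -90.2 q6 1.22 w 57.2 F [ 0.8 -0.8 -0.3] D [-0.   6.6 -4.7]
[0.0047, -0.0066, 0.0001] [-0.2, -0.2, -0.1]
```

>>> {"method": "carry_out", "body": {
  "commands": [
    [0.0025,-0.0065,0,0,0,0],
    [0.002,0,0,0,0,0],
    [0,0,0,0,0,0]
  ]
}}

```text
t: 2.58
ee_pos: [459.4, -149.5, 85.9]
orientation: [-2.229, 0.008, 2.212]
ft_force: [0.7, 0.0, 1.0]
width: 57.2
```

```bash
python3 p.py 458 -149 84 90
```

```text
t 2.58 pos [ 459.4 -149.5   85.9] jaw -90.2 q6 1.24 w 57.2 F [0.7 0.  1. ] D [-1.4  0.5 -1.9]
[0.0019, -0.0005, 0.0014] [-0.2, -0.4, -0.1]
```

Close on the jar, then lift a little.

>>> {"method": "carry_out", "body": {
  "commands": [
    [0,0,0.001,0,-0.4,0],
    [0,0,0,0,0,0],
    [0,0,0,0,0,0],
    [0,0,0,0,0,0],
    [0,0,0,0,0,0],
    [0,0,0,0,0,0]
  ],
  "grip": 1
}}

```text
t: 3.32
ee_pos: [458.8, -149.5, 86.5]
orientation: [-2.222, 0.008, 2.22]
ft_force: [-0.9, 1.0, 0.0]
width: 33.4
```

>>> {"method": "carry_out", "body": {
  "commands": [
    [-0.01,0,0,0,0,0],
    [-0.03,0,0,0,0,0],
    [-0.04,0,0,0,0,0],
    [-0.04,0,0,0,0,0],
    [0,0,0,0,0,0]
  ]
}}

```text
t: 3.95
ee_pos: [458.2, -149.0, 211.6]
orientation: [-2.221, 0.007, 2.221]
ft_force: [-0.6, -0.0, -0.0]
width: 33.4
```

```bash
python3 w.py w2; python3 p.py 593 216 180 90 8
```

```text
red [403. 195.] 1840.5 [ 455. -232.] 53 bbox [ 428. -259.] [ 481. -207.]
red [  6. 141.] 409.0 [541. 315.] 63 bbox [520. 284.] [569. 338.]
blue [  8. 339.] 339.5 [134. 575.] 144 bbox [ 87. 518.] [183. 632.]
blue [321. 184.] 2050.5 [ 459. -149.] 56 bbox [ 431. -174.] [ 487. -124.]
yel [250. 307.] 193.5 [345. -78.] 69 bbox [311. -87.] [378. -68.]
yel [319. 268.] 3120.5 [ 392. -147.] 69 bbox [ 365. -179.] [ 426. -115.]
yel [319. 233.] 486.5 [ 417. -148.] 52 bbox [ 416. -174.] [ 441. -122.]
yel [55. 22.] 1298.0 [670. 151.] 101 bbox [638. 103.] [701. 200.]
t 4.0 pos [ 457.  -148.6  210. ] jaw -90.2 q6 1.24 w 33.5 F [-1.3 -0.3 -1.9] D [136.  364.6 -30. ]
[0.0036, -0.0456, -0.0168] [-0.0, 0.0, -0.0]
[0.0036, -0.0456, -0.0168] [-0.0, 0.0, -0.0]
[0.0037, -0.0456, -0.0169] [-0.0, 0.0, -0.0]
[0.0037, -0.0456, -0.0169] [-0.0, 0.0, -0.0]
[0.0037, -0.0456, -0.0169] [-0.0, 0.0, -0.0]
[0.0037, -0.0456, -0.0169] [-0.0, 0.0, -0.0]
[0.0037, -0.0456, -0.017] [-0.0, 0.0, -0.0]
[0.0037, -0.0456, -0.017] [-0.0, 0.0, -0.0]
```

View pics/w2.png

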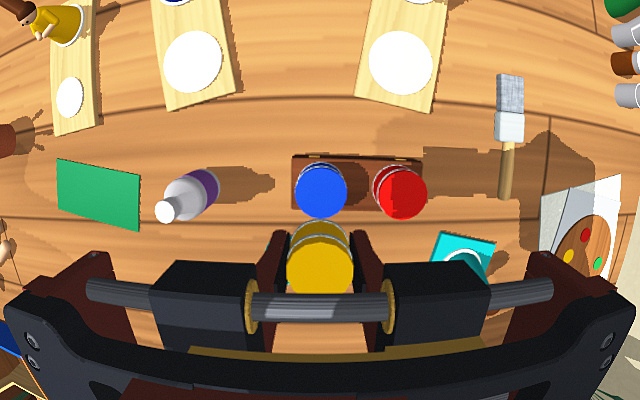

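The wrist view shows the jar held upright in the jaws at (319,268), and the blue tin still standing at (320,190). I carry it to the yellow pad.

>>> {"method": "carry_out", "body": {
  "commands": [
    [0,-0.046,-0.017,0,0,0],
    [0.003,-0.046,-0.017,0,0,0],
    [0.003,-0.046,-0.017,0,0,0],
    [0.003,-0.046,-0.017,0,0,0],
    [0.003,-0.046,-0.017,0,0,0],
    [0.003,-0.046,-0.017,0,0,0],
    [0.003,-0.046,-0.017,0,0,0],
    [0.003,-0.046,-0.017,0,0,0]
  ]
}}

```text
t: 5.0
ee_pos: [590.6, 225.7, 173.7]
orientation: [-2.194, 0.018, 2.243]
ft_force: [0.7, 0.8, -0.8]
width: 33.8
```

```bash
python3 p.py 593 216 180 90
```

```text
t 5.0 pos [590.6 225.7 173.7] jaw -90.6 q6 1.92 w 33.8 F [ 0.7  0.8 -0.8] D [ 2.4 -9.7  6.3]
[-0.0063, 0.0097, -0.0024] [-0.6, 1.3, -0.3]
```

>>> {"method": "carry_out", "body": {
  "commands": [
    [0.02,0.01,-0.003,-0.6,1.3,-0.3],
    [0.03,0,0,0,0,0],
    [0,0,0,0,0,0]
  ]
}}

```text
t: 5.38
ee_pos: [590.5, 218.6, 116.4]
orientation: [2.211, 0.004, -2.225]
ft_force: [0.1, 0.1, -1.6]
width: 33.8
```

```bash
cat > pads.py <<'E'
from h import *
d=grab('wrist');im=d['pixels'];hsv=cv2.cvtColor(im,cv2.COLOR_BGR2HSV)
m=cv2.inRange(hsv,(0,0,190),(179,45,255)); m[330:]=0
cs,_=cv2.findContours(m,cv2.RETR_EXTERNAL,cv2.CHAIN_APPROX_NONE)
for c in cs:
    if cv2.contourArea(c)<300: continue
    w=np.array([onz(d,u,v,15,True)[:2] for u,v in c[:,0]],np.float32); q,r=cv2.minEnclosingCircle(w)
    print(c[:,0].mean(0).round(),np.round(q),round(2*r),w.min(0).round(),w.max(0).round())
E
python3 pads.py; python3 p.py 593 216 40 90
```

```text
[635. 197.] [ 595. -234.] 77 [ 561. -255.] [ 632. -203.]
[322. 196.] [592. 218.] 61 [567. 187.] [622. 248.]
[525. 183.] [609.   6.] 79 [570. -33.] [648.  44.]
[314.  95.] [696. 225.] 65 [673. 193.] [699. 258.]
[506.  73.] [722.  28.] 70 [687.   3.] [757.  63.]
t 5.42 pos [591.4 218.8 117.8] jaw -89.7 q6 1.9 w 33.3 F [ 0.2 -0.2 -0.9] D [  1.6  -2.8 -77.8]
[0.0389, 0.0013, -0.0009] [0.1, 0.1, -0.0]
[0.0389, 0.0014, -0.0009] [0.1, 0.1, -0.0]
```

>>> {"method": "carry_out", "body": {
  "commands": [
    [0.04,0.001,-0.001,0,0,0],
    [0.03,0.001,-0.001,0,0,0],
    [0.008,0,0,0,0,0],
    [0,0,0,0,0,0]
  ]
}}

```text
t: 5.92
ee_pos: [596.2, 217.0, 42.1]
orientation: [2.221, 0.005, -2.218]
ft_force: [-0.1, -0.9, -1.1]
width: 33.5
```

```bash
python3 p.py 593 217 24 90
```

```text
t 5.92 pos [596.2 217.   42.1] jaw -89.8 q6 1.9 w 33.5 F [-0.1 -0.9 -1.1] D [ -3.2   0.  -18.1]
[0.0181, -0.0, 0.0032] [0.2, -0.1, 0.0]
```

>>> {"method": "carry_out", "body": {
  "commands": [
    [0.006,0,0.003,0,0,0],
    [0.006,0,0,0,0,0],
    [0.003,0,0,0,0,0],
    [0.002,0,0,0,0,0],
    [0,0,0,0,0,0]
  ]
}}

```text
t: 6.55
ee_pos: [595.1, 217.8, 27.6]
orientation: [2.227, 0.007, -2.214]
ft_force: [0.6, -0.0, -0.7]
width: 33.6
```

```bash
python3 p.py 593 217 23.5 90
```

```text
t 6.55 pos [595.1 217.8  27.6] jaw -89.8 q6 1.9 w 33.6 F [ 0.6 -0.  -0.7] D [-2.1 -0.8 -4.1]
[0.0041, 0.0008, 0.0021] [0.2, -0.4, 0.1]
```

>>> {"method": "carry_out", "body": {
  "commands": [
    [0.002,0,0.002,0,-0.4,0],
    [0.002,0,0,0,0,0],
    [0.001,0,0,0,0,0],
    [0,0,0,0,0,0]
  ]
}}

```text
t: 7.05
ee_pos: [593.3, 217.9, 23.8]
orientation: [2.22, 0.007, -2.221]
ft_force: [-0.4, -0.7, -1.9]
width: 33.6
```

```bash
python3 p.py 593 217 23.5 90
```

```text
t 7.05 pos [593.3 217.9  23.8] jaw -89.8 q6 1.9 w 33.6 F [-0.4 -0.7 -1.9] D [-0.3 -0.9 -0.3]
[0.0003, 0.0009, 0.0003] [0.2, 0.0, 0.1]
```

>>> {"method": "carry_out", "body": {
  "commands": [
    [0.001,0,0,0,0,0],
    [0.001,0,0,0,0,0],
    [0,0,0,0,0,0]
  ]
}}

```text
t: 7.42
ee_pos: [593.6, 218.0, 23.7]
orientation: [2.22, 0.007, -2.221]
ft_force: [0.2, -0.8, -1.5]
width: 33.3
```

>>> {"method": "carry_out", "body": {
  "commands": [
    [0,0,0,0,0,0],
    [0,0,0,0,0,0],
    [0,0,0,0,0,0]
  ],
  "grip": 0.35
}}

```text
t: 7.8
ee_pos: [593.6, 218.0, 23.2]
orientation: [2.22, 0.007, -2.221]
ft_force: [-0.2, 0.7, 0.2]
width: 56.6
```

>>> {"method": "carry_out", "body": {
  "commands": [
    [-0.01,0,0,0,0,0],
    [-0.04,0,0,0,0,0],
    [-0.05,0,0,0,0,0],
    [-0.05,0,0,0,0,0],
    [-0.03,0,0,0,0,0]
  ]
}}

```text
t: 8.43
ee_pos: [592.3, 217.1, 207.7]
orientation: [2.214, 0.005, -2.226]
ft_force: [0.9, 0.0, 0.2]
width: 57.1
```

```bash
sed -i "s/'yel':((20,130,120),(33,255,255),114,34)/'yel':((20,130,120),(33,255,255),51,34)/" w.py; python3 w.py w3; python3 p.py 457 -149 180 90 8
```

```text
red [605. 273.] 155.0 [ 457. -237.] 62 bbox [ 446. -267.] [ 481. -208.]
red [591. 266.] 173.0 [ 484. -194.] 53 bbox [ 466. -220.] [ 498. -168.]
red [129. 249.] 240.0 [521. 446.] 85 bbox [490. 416.] [551. 475.]
red [150. 223.] 2050.5 [552. 406.] 108 bbox [510. 360.] [594. 460.]
red [ 44. 148.] 581.5 [653. 576.] 94 bbox [606. 562.] [699. 589.]
red [625. 117.] 826.5 [ 707. -211.] 93 bbox [ 681. -255.] [ 731. -164.]
blue [485.  80.] 1771.5 [712.  46.] 77 bbox [687.   8.] [739.  84.]
yel [206. 309.] 191.5 [430. 365.] 76 bbox [392. 357.] [467. 378.]
yel [319. 180.] 726.0 [594. 219.] 37 bbox [576. 203.] [612. 235.]
yel [316.  85.] 788.0 [701. 226.] 58 bbox [676. 197.] [724. 253.]
t 8.47 pos [594.2 217.7 211.5] jaw -89.8 q6 1.9 w 57.1 F [1.8 0.4 3. ] D [-137.2 -366.7  -31.5]
[0.0038, 0.0458, 0.0173] [0.0, 0.0, 0.0]
[0.0039, 0.0458, 0.0173] [0.0, 0.0, 0.0]
[0.0039, 0.0458, 0.0173] [0.0, 0.0, 0.0]
[0.0039, 0.0458, 0.0173] [0.0, 0.0, 0.0]
[0.0039, 0.0458, 0.0172] [0.0, 0.0, 0.0]
[0.0039, 0.0458, 0.0172] [0.0, 0.0, 0.0]
[0.0039, 0.0458, 0.0172] [0.0, 0.0, 0.0]
[0.0039, 0.0458, 0.0172] [0.0, 0.0, 0.0]
```

View pics/w3.png

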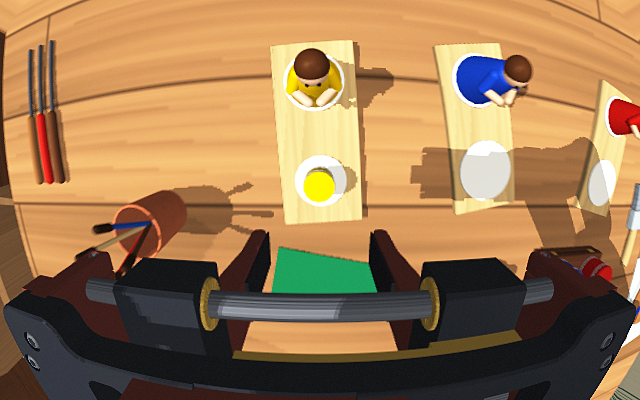

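The jar stands at (319,182) on the yellow pad, measured at (594,219) against the pad's (593,217). Next is the blue tin.

>>> {"method": "carry_out", "body": {
  "commands": [
    [0,0.046,0.018,0,0,0],
    [0,0.046,0.018,0,0,0],
    [0.003,0.046,0.018,0,0,0],
    [0.003,0.046,0.017,0,0,0],
    [0.003,0.046,0.017,0,0,0],
    [0.003,0.046,0.016,0,0,0],
    [0.003,0.046,0.016,0,0,0],
    [0.003,0.044,0.016,0,0,0]
  ],
  "grip": 0.2
}}

```text
t: 9.48
ee_pos: [458.4, -156.3, 194.8]
orientation: [2.229, 0.016, -2.207]
ft_force: [0.0, 0.5, 0.9]
width: 70.5
```

```bash
python3 p.py 456 -149 140 90; python3 w.py w4
```

```text
t 9.47 pos [ 458.4 -156.3  194.8] jaw -89.4 q6 1.2 w 70.5 F [0.  0.5 0.9] D [ -2.4   7.3 -54.8]
[0.0274, -0.0036, 0.0014] [0.3, -0.3, 0.1]
[0.0274, -0.0036, 0.0013] [0.3, -0.3, 0.1]
red [400. 203.] 2081.5 [ 456. -234.] 60 bbox [ 427. -264.] [ 479. -206.]
red [  3. 138.] 207.0 [542. 300.] 48 bbox [520. 276.] [566. 310.]
blue [  9. 343.] 376.5 [135. 533.] 155 bbox [ 81. 471.] [186. 593.]
blue [317. 197.] 2326.5 [ 457. -154.] 56 bbox [ 431. -181.] [ 483. -127.]
yel [183. 309.] 226.0 [305.  20.] 66 bbox [272.   5.] [337.  30.]
yel [52. 94.] 533.5 [589. 202.] 71 bbox [571. 168.] [608. 237.]
yel [48. 19.] 1306.0 [702. 224.] 132 bbox [662. 161.] [744. 288.]
```

>>> {"method": "carry_out", "body": {
  "commands": [
    [0.027,-0.0035,0.001,0,0,0],
    [0.027,-0.003,0.001,0.3,-0.3,0],
    [0,0,0,0,0,0],
    [0,0,0,0,0,0]
  ]
}}

```text
t: 10.02
ee_pos: [454.9, -155.8, 140.8]
orientation: [-2.227, -0.0, 2.214]
ft_force: [-0.2, 0.5, -0.9]
width: 70.5
```

```bash
python3 w.py w5 | grep -E '^(blue|red)';python3 p.py 456 -149 56 90
```

```text
red [417. 212.] 2920.0 [ 455. -232.] 54 bbox [ 429. -259.] [ 482. -206.]
red [395. 191.] 289.0 [ 468. -219.] 43 bbox [ 452. -233.] [ 486. -201.]
blue [  6. 357.] 295.5 [144. 446.] 202 bbox [ 90. 360.] [203. 531.]
blue [313. 210.] 3354.0 [ 458. -149.] 53 bbox [ 431. -175.] [ 483. -124.]
t 10.07 pos [ 454.8 -155.7  140.8] jaw -90.0 q6 1.21 w 70.2 F [-0.3 -0.5 -0.4] D [  1.2   6.7 -84.8]
[0.0424, -0.0033, -0.0003] [-0.0, -0.2, 0.0]
[0.0424, -0.0034, -0.0005] [-0.0, -0.2, 0.0]
```

>>> {"method": "carry_out", "body": {
  "commands": [
    [0.03,-0.0065,0,0,-0.2,0],
    [0.02,0,0,0,0,0],
    [0,0,0,0,0,0]
  ]
}}

```text
t: 10.45
ee_pos: [458.2, -149.7, 93.3]
orientation: [2.23, -0.001, -2.21]
ft_force: [0.5, 0.4, 0.3]
width: 70.1
```

```bash
python3 p.py 457 -149 46 90
```

```text
t 10.45 pos [ 458.2 -149.7   93.3] jaw -90.0 q6 1.23 w 70.1 F [0.5 0.4 0.3] D [ -1.2   0.7 -47.3]
[0.0473, -0.0008, 0.0016] [0.0, -0.5, -0.1]
```

>>> {"method": "carry_out", "body": {
  "commands": [
    [0.015,0,0.001,0,-0.5,0],
    [0.015,-0.001,0,0,0,0],
    [0.012,0,0,0,0,0],
    [0.004,0,0,0,0,0],
    [0,0,0,0,0,0]
  ]
}}

```text
t: 11.08
ee_pos: [458.9, -149.3, 46.2]
orientation: [2.223, -0.003, -2.216]
ft_force: [0.7, 0.2, -1.8]
width: 69.8
```

```bash
python3 p.py 457 -149 46 90
```

```text
t 11.07 pos [ 458.9 -149.3   46.2] jaw -90.0 q6 1.23 w 69.8 F [ 0.7  0.2 -1.8] D [-1.9  0.3 -0.2]
[0.0002, -0.0003, 0.0019] [0.0, -0.2, -0.2]
```

>>> {"method": "carry_out", "body": {
  "commands": [
    [0,0,0.002,0,0,0],
    [0,0,0,0,0,0],
    [0,0,0,0,0,0],
    [0,0,0,0,0,0],
    [0,0,0,0,0,0]
  ],
  "grip": 1
}}

```text
t: 11.7
ee_pos: [457.1, -149.5, 46.9]
orientation: [2.224, -0.003, -2.215]
ft_force: [0.2, -0.2, -1.3]
width: 51.6
```

>>> {"method": "carry_out", "body": {
  "commands": [
    [-0.008,0,0,0,0,0],
    [-0.02,0,0,0,0,0],
    [-0.03,0,0,0,0,0],
    [-0.04,0,0,0,0,0],
    [-0.04,0,0,0,0,0],
    [-0.02,0,0,0,0,0]
  ]
}}

```text
t: 12.45
ee_pos: [455.0, -148.4, 210.4]
orientation: [2.221, -0.002, -2.219]
ft_force: [-0.3, -1.1, -1.8]
width: 51.5
```

```bash
python3 w.py w6 | grep red;python3 p.py 609 5 190 90 6
```

```text
red [404. 193.] 1881.0 [ 455. -233.] 53 bbox [ 428. -260.] [ 480. -207.]
red [  6. 138.] 364.5 [541. 316.] 59 bbox [520. 287.] [569. 337.]
t 12.5 pos [ 456.1 -148.7  212.2] jaw -90.0 q6 1.23 w 51.8 F [0.9 0.4 1.2] D [152.9 153.7 -22.2]
[0.0037, -0.0256, -0.0255] [0.0, -0.0, -0.0]
[0.0037, -0.0256, -0.0255] [0.0, -0.0, -0.0]
[0.0037, -0.0256, -0.0255] [0.0, -0.0, -0.0]
[0.0037, -0.0256, -0.0255] [0.0, -0.0, -0.0]
[0.0037, -0.0256, -0.0255] [0.0, -0.0, -0.0]
[0.0037, -0.0256, -0.0255] [0.0, -0.0, -0.0]
```

>>> {"method": "carry_out", "body": {
  "commands": [
    [0,-0.026,-0.026,0,0,0],
    [0.003,-0.026,-0.026,0,0,0],
    [0.003,-0.026,-0.026,0,0,0],
    [0.003,-0.025,-0.026,0,0,0],
    [0.003,-0.025,-0.025,0,0,0],
    [0.003,-0.024,-0.024,0,0,0],
    [0.03,0,0,0,0,0],
    [0.03,0,0,0,0,0]
  ]
}}

```text
t: 13.5
ee_pos: [614.2, 8.3, 136.4]
orientation: [2.229, -0.005, -2.21]
ft_force: [-0.2, -0.3, -1.2]
width: 51.6
```

```bash
python3 p.py 609 5 60 90
```

```text
t 13.5 pos [614.2   8.3 136.4] jaw -90.0 q6 1.57 w 51.6 F [-0.2 -0.3 -1.2] D [ -5.2  -3.3 -76.4]
[0.0382, 0.0015, 0.0029] [-0.0, -0.2, -0.1]
[0.0382, 0.0016, 0.0028] [-0.0, -0.2, -0.1]
```

>>> {"method": "carry_out", "body": {
  "commands": [
    [0.036,0.002,0.004,0,-0.4,0],
    [0.036,0.002,0.002,0,0,0],
    [0.01,0,0,0,0,0],
    [0,0,0,0,0,0]
  ]
}}

```text
t: 14.0
ee_pos: [606.0, 4.4, 49.1]
orientation: [2.215, -0.004, -2.224]
ft_force: [-0.1, -0.4, -0.9]
width: 51.6
```

```bash
python3 pads.py; python3 p.py 609 5 26 90
```

```text
[ 81. 227.] [594. 218.] 60 [577. 188.] [622. 247.]
[586. 225.] [ 600. -245.] 78 [ 561. -284.] [ 638. -206.]
[318. 202.] [609.   7.] 78 [598. -32.] [648.  46.]
[605. 107.] [ 713. -265.] 72 [ 679. -285.] [ 748. -229.]
[ 66. 105.] [707. 228.] 69 [672. 194.] [741. 245.]
[302.  73.] [722.  29.] 69 [687.  -6.] [749.  58.]
t 14.05 pos [606.3   4.4  49.6] jaw -90.0 q6 1.56 w 51.6 F [ 1.   1.2 -1.2] D [  2.7   0.6 -23.6]
[0.0236, -0.0007, -0.0028] [0.0, 0.2, -0.2]
```

>>> {"method": "carry_out", "body": {
  "commands": [
    [0.008,-0.0015,-0.003,0,0.2,-0.2],
    [0.008,0,0,0,0,0],
    [0.003,0,0,0,0,0],
    [0.002,0,0,0,0,0],
    [0,0,0,0,0,0]
  ]
}}

```text
t: 14.68
ee_pos: [612.1, 6.0, 30.6]
orientation: [2.228, 0.0, -2.214]
ft_force: [0.6, -0.1, -0.8]
width: 51.7
```

```bash
python3 p.py 609 6 26 90
```

```text
t 14.68 pos [612.1   6.   30.6] jaw -90.0 q6 1.56 w 51.7 F [ 0.6 -0.1 -0.8] D [-3.1 -0.  -4.6]
[0.0046, 0.0, 0.0031] [0.0, -0.4, -0.0]
```

>>> {"method": "carry_out", "body": {
  "commands": [
    [0.002,0,0.003,0,-0.4,0],
    [0.002,0,0,0,0,0],
    [0.001,0,0,0,0,0],
    [0,0,0,0,0,0]
  ]
}}

```text
t: 15.18
ee_pos: [609.1, 6.0, 25.7]
orientation: [2.22, 0.0, -2.222]
ft_force: [0.3, 0.0, 0.8]
width: 51.6
```

```bash
python3 p.py 609 6 26 90
```

```text
t 15.18 pos [609.1   6.   25.7] jaw -90.0 q6 1.56 w 51.6 F [0.3 0.  0.8] D [-0.1 -0.   0.3]
[-0.0003, 0.0, 0.0001] [0.0, 0.1, -0.0]
```

>>> {"method": "carry_out", "body": {
  "commands": [
    [0,0,0,0,0,0],
    [0,0,0,0,0,0],
    [0,0,0,0,0,0]
  ],
  "grip": 0.2
}}

```text
t: 15.55
ee_pos: [609.6, 6.1, 26.0]
orientation: [2.221, 0.001, -2.221]
ft_force: [-0.8, 0.1, -0.2]
width: 70.2
```

>>> {"method": "carry_out", "body": {
  "commands": [
    [-0.01,0,0,0,0,0],
    [-0.04,0,0,0,0,0],
    [-0.05,0,0,0,0,0],
    [-0.05,0,0,0,0,0],
    [-0.02,0,0,0,0,0]
  ]
}}

```text
t: 16.18
ee_pos: [608.7, 6.0, 201.8]
orientation: [2.218, 0.001, -2.224]
ft_force: [0.9, -0.3, 0.0]
width: 70.2
```

```bash
sed -i "s/'blue':((108,130,40),(130,255,255),78,52)/'blue':((108,130,40),(130,255,255),57,52)/" w.py; python3 w.py w7|grep blue; python3 p.py 456 -233 190 90 6
```

```text
blue [320. 179.] 1871.5 [611.   7.] 55 bbox [584. -18.] [639.  33.]
blue [303.  87.] 827.0 [716.  27.] 57 bbox [691.  -1.] [741.  53.]
t 16.23 pos [609.6   6.1 203.6] jaw -90.0 q6 1.56 w 70.3 F [0.8 0.1 1.3] D [-153.6 -239.1  -13.6]
[0.0023, 0.0398, 0.0256] [0.0, -0.0, -0.0]
[0.0023, 0.0398, 0.0256] [0.0, -0.0, -0.0]
[0.0023, 0.0398, 0.0256] [0.0, -0.0, -0.0]
[0.0023, 0.0398, 0.0256] [0.0, -0.0, -0.0]
[0.0023, 0.0398, 0.0256] [0.0, -0.0, -0.0]
[0.0023, 0.0398, 0.0256] [0.0, -0.0, -0.0]
```

View pics/w7.png

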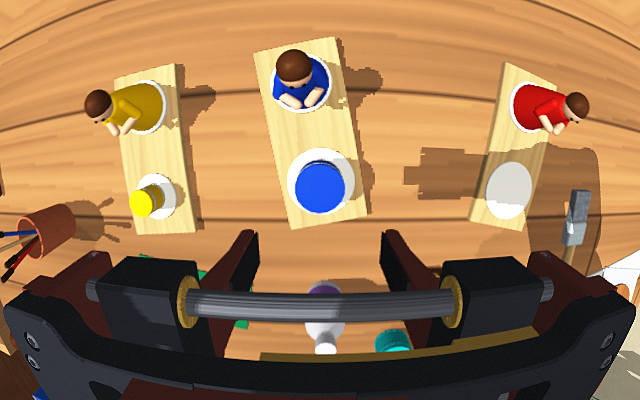

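The blue tin is centred on its pad at (320,182). Next is the red tin.

>>> {"method": "carry_out", "body": {
  "commands": [
    [0,0.04,0.026,0,0,0],
    [0.002,0.04,0.026,0,0,0],
    [0.002,0.04,0.026,0,0,0],
    [0.002,0.04,0.026,0,0,0],
    [0.002,0.04,0.026,0,0,0],
    [0.002,0.036,0.023,0,0,0],
    [0.03,0,0,0,0,0],
    [0.03,0,0,0,0,0]
  ]
}}

```text
t: 17.23
ee_pos: [453.8, -237.7, 134.7]
orientation: [2.229, -0.002, -2.209]
ft_force: [0.9, -0.1, 0.4]
width: 70.1
```

```bash
python3 p.py 456 -233 95 90
```

```text
t 17.23 pos [ 453.8 -237.7  134.7] jaw -89.9 q6 1.06 w 70.1 F [ 0.9 -0.1  0.4] D [  2.2   4.7 -39.7]
[0.0397, -0.0048, -0.0019] [0.1, -0.5, -0.2]
```

>>> {"method": "carry_out", "body": {
  "commands": [
    [0.02,-0.005,-0.002,0,-0.5,-0.2],
    [0.015,0,0,0,0,0],
    [0,0,0,0,0,0]
  ]
}}

```text
t: 17.6
ee_pos: [454.8, -231.5, 96.3]
orientation: [-2.217, -0.004, 2.225]
ft_force: [-0.5, -1.1, -0.0]
width: 70.5
```

```bash
python3 w.py w8|grep red; python3 p.py 456 -233 46 90
```

```text
red [324. 233.] 4874.0 [ 455. -233.] 53 bbox [ 429. -259.] [ 482. -207.]
red [323. 193.] 265.5 [ 475. -232.] 38 bbox [ 475. -252.] [ 488. -213.]
t 17.65 pos [ 455.3 -231.8   97. ] jaw -89.9 q6 1.07 w 70.1 F [-0.2  0.4  0.6] D [  0.7  -1.2 -51. ]
[0.051, 0.0013, -0.0008] [0.1, 0.2, 0.1]
```

>>> {"method": "carry_out", "body": {
  "commands": [
    [0.016,0.001,-0.001,0,0.2,0],
    [0.016,0,0,0,0,0],
    [0.013,0,0,0,0,0],
    [0.004,0,0,0,0,0],
    [0,0,0,0,0,0]
  ]
}}

```text
t: 18.27
ee_pos: [457.5, -233.1, 45.7]
orientation: [2.224, 0.003, -2.217]
ft_force: [-0.3, 0.7, 0.5]
width: 70.5
```

```bash
python3 p.py 456 -233 46 90
```

```text
t 18.27 pos [ 457.5 -233.1   45.7] jaw -89.9 q6 1.07 w 70.5 F [-0.3  0.7  0.5] D [-1.5  0.1  0.3]
[-0.0003, -0.0002, 0.0015] [0.1, -0.2, 0.0]
```

>>> {"method": "carry_out", "body": {
  "commands": [
    [0,0,0.001,0,0,0],
    [0,0,0,0,0,0],
    [0,0,0,0,0,0],
    [0,0,0,0,0,0],
    [0,0,0,0,0,0]
  ],
  "grip": 1
}}

```text
t: 18.9
ee_pos: [456.9, -233.4, 46.6]
orientation: [2.225, 0.002, -2.215]
ft_force: [1.1, 0.1, -0.7]
width: 52.0
```

>>> {"method": "carry_out", "body": {
  "commands": [
    [-0.008,0,0,0,0,0],
    [-0.02,0,0,0,0,0],
    [-0.03,0,0,0,0,0],
    [-0.04,0,0,0,0,0],
    [-0.02,0,0,0,0,0]
  ]
}}

```text
t: 19.52
ee_pos: [455.1, -232.7, 168.1]
orientation: [2.223, 0.004, -2.22]
ft_force: [-0.1, -0.6, -1.6]
width: 51.8
```

```bash
python3 p.py 601 -245 165 90 4
```

```text
t 19.52 pos [ 455.1 -232.7  168.1] jaw -89.9 q6 1.07 w 51.8 F [-0.1 -0.6 -1.6] D [145.9 -12.3  -3.1]
[0.0008, 0.0031, -0.0365] [0.0, -0.0, 0.0]
[0.0008, 0.0031, -0.0365] [0.0, -0.0, 0.0]
[0.0008, 0.0031, -0.0365] [0.0, -0.0, 0.0]
[0.0008, 0.0031, -0.0365] [0.0, -0.0, 0.0]
```

>>> {"method": "carry_out", "body": {
  "commands": [
    [0,0.003,-0.037,0,0,0],
    [0,0.003,-0.037,0,0,0],
    [0.001,0.003,-0.037,0,0,0],
    [0.001,0.003,-0.035,0,0,0],
    [0.03,0,0,0,0,0],
    [0.04,0,0,0,0,0],
    [0.03,0,0,0,0,0],
    [0,0,0,0,0,0]
  ]
}}

```text
t: 20.52
ee_pos: [608.2, -245.4, 71.9]
orientation: [2.23, -0.0, -2.209]
ft_force: [-0.1, -0.3, -1.4]
width: 51.6
```

```bash
python3 pads.py; python3 p.py 601 -245 26 90
```

```text
[498. 258.] [ 565. -403.] 44 [ 552. -422.] [ 577. -384.]
[319. 208.] [ 601. -244.] 78 [ 588. -283.] [ 639. -205.]
[ 71. 209.] [608.   7.] 79 [569. -32.] [647.  39.]
[332.  87.] [ 714. -266.] 69 [ 680. -293.] [ 747. -232.]
t 20.57 pos [ 609.2 -245.9   73.4] jaw -89.9 q6 1.16 w 51.6 F [-0.8 -0.1 -1.9] D [ -8.2   0.9 -47.4]
[0.0473, -0.0011, 0.0088] [0.1, -0.7, -0.2]
```

>>> {"method": "carry_out", "body": {
  "commands": [
    [0.016,-0.001,0.009,0,-0.7,-0.2],
    [0.014,0,0,0,0,0],
    [0.008,0,0,0,0,0],
    [0,0,0,0,0,0]
  ]
}}

```text
t: 21.08
ee_pos: [601.6, -245.9, 36.5]
orientation: [2.224, 0.0, -2.216]
ft_force: [-0.4, 0.2, -2.6]
width: 51.3
```

```bash
python3 p.py 601 -244.5 26 90
```

```text
t 21.07 pos [ 601.6 -245.9   36.5] jaw -89.9 q6 1.16 w 51.3 F [-0.4  0.2 -2.6] D [ -0.6   1.4 -10.5]
[0.0105, -0.0014, 0.0006] [0.1, -0.2, -0.1]
```

>>> {"method": "carry_out", "body": {
  "commands": [
    [0.005,-0.001,0.001,0,-0.2,0],
    [0.003,0,0,0,0,0],
    [0.002,0,0,0,0,0],
    [0.0005,0,0,0,0,0],
    [0,0,0,0,0,0]
  ]
}}

```text
t: 21.7
ee_pos: [601.4, -245.1, 26.1]
orientation: [2.221, -0.0, -2.219]
ft_force: [0.3, -0.1, -2.1]
width: 51.9
```

```bash
python3 p.py 601 -244.5 26 90
```

```text
t 21.7 pos [ 601.4 -245.1   26.1] jaw -89.9 q6 1.17 w 51.9 F [ 0.3 -0.1 -2.1] D [-0.4  0.6 -0.1]
[0.0001, -0.0006, 0.0004] [0.1, -0.1, -0.1]
```

>>> {"method": "carry_out", "body": {
  "commands": [
    [0.001,0,0,0,0,0],
    [0.001,0,0,0,0,0],
    [0,0,0,0,0,0]
  ]
}}

```text
t: 22.08
ee_pos: [601.7, -245.2, 25.5]
orientation: [2.221, -0.001, -2.218]
ft_force: [0.2, -0.5, -1.0]
width: 51.5
```

>>> {"method": "carry_out", "body": {
  "commands": [
    [0,0,0,0,0,0],
    [0,0,0,0,0,0],
    [0,0,0,0,0,0]
  ],
  "grip": 0.2
}}

```text
t: 22.45
ee_pos: [602.1, -245.4, 25.7]
orientation: [2.222, -0.001, -2.217]
ft_force: [0.1, -0.6, -0.3]
width: 70.1
```

>>> {"method": "carry_out", "body": {
  "commands": [
    [-0.01,0,0,0,0,0],
    [-0.04,0,0,0,0,0],
    [-0.05,0,0,0,0,0],
    [-0.05,0,0,0,0,0],
    [-0.02,0,0,0,0,0]
  ],
  "grip": 0.2
}}

```text
t: 23.08
ee_pos: [600.9, -244.6, 201.0]
orientation: [2.22, 0.0, -2.22]
ft_force: [-0.5, -0.8, -0.7]
width: 70.0
```

```bash
sed -i "s/'red':((0,170,60),(8,255,255),78,52)/'red':((0,170,60),(8,255,255),57,52)/" w.py; python3 w.py w9|grep red; python3 p.py 456 -191 160 -2 12
```

```text
red [320. 190.] 1831.0 [ 599. -244.] 52 bbox [ 574. -269.] [ 625. -219.]
red [337.  87.] 853.0 [ 707. -265.] 58 bbox [ 683. -291.] [ 734. -237.]
t 23.12 pos [ 601.7 -245.   202.9] jaw -89.9 q6 1.17 w 70.1 F [1.2 0.1 1.7] D [-145.7   54.   -42.9]
[0.0035, -0.0045, 0.0121] [-7.3, 0.0, -0.0]
[0.0035, -0.006, 0.0115] [-7.3, 0.0, -0.0]
[0.0035, -0.0074, 0.0106] [-7.3, 0.0, -0.0]
[0.0035, -0.0087, 0.0096] [-7.3, 0.0, -0.0]
[0.0035, -0.0099, 0.0084] [-7.3, 0.0, -0.0]
[0.0036, -0.0109, 0.007] [-7.3, 0.0, -0.0]
[0.0036, -0.0117, 0.0056] [-7.3, 0.0, -0.0]
[0.0036, -0.0123, 0.0041] [-7.3, 0.0, -0.0]
[0.0036, -0.0127, 0.0025] [-7.3, 0.0, -0.0]
[0.0036, -0.0129, 0.0008] [-7.3, 0.0, -0.0]
[0.0036, -0.0129, -0.0008] [-7.3, 0.0, -0.0]
[0.0036, -0.0127, -0.0025] [-7.3, 0.0, -0.0]
```

View pics/w9.png

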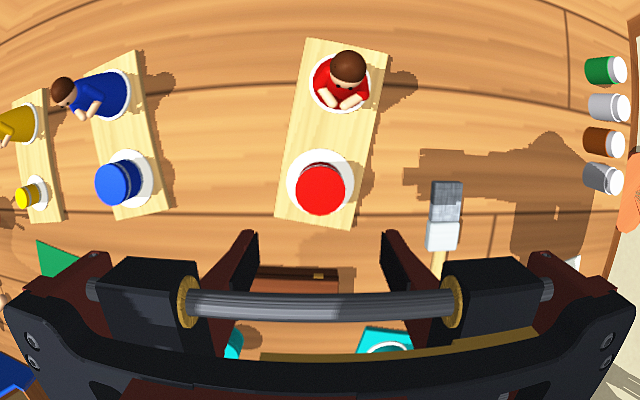

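The red tin is centred on its pad at (320,187). Now the box: move back over it and turn the jaws across its width.

>>> {"method": "carry_out", "body": {
  "commands": [
    [0,-0.0135,0.037,0,0,0],
    [0,-0.0135,0.037,0,0,0],
    [0,-0.0135,0.037,0,0,0],
    [0,-0.0135,0.034,0,0,0],
    [0,0,0,-9,0,0],
    [0,0,0,-9,0,0],
    [0,0,0,-9,0,0],
    [0,0,0,-9,0,0]
  ],
  "grip": 0
}}

```text
t: 24.12
ee_pos: [450.1, -188.6, 202.1]
orientation: [1.849, 0.618, -1.845]
ft_force: [-0.0, -0.1, -0.6]
width: 87.7
```

>>> {"method": "carry_out", "body": {
  "commands": [
    [0,0,0,-9,0,0],
    [0,0,0,-9,0,0],
    [0,0,0,-9,0,0],
    [0,0,0,-9,0,0],
    [0,0,0,-9,0,0],
    [0,0,0,-6,0,0],
    [0,0,0,0,0,0]
  ]
}}

```text
t: 25.0
ee_pos: [448.0, -187.6, 200.4]
orientation: [1.209, 1.207, -1.211]
ft_force: [-0.6, -0.0, 1.1]
width: 87.7
```

```bash
cat > box.py <<'E'
from h import *
import sys
d=grab('wrist');im=d['pixels'];hsv=cv2.cvtColor(im,cv2.COLOR_BGR2HSV); cv2.imwrite('pics/'+sys.argv[1]+'.png',im)
for n,lo,hi,z,b in (('box',(0,60,20),(15,255,130),36,(100,100,540,260)),('mat',(50,100,30),(80,255,255),3,(0,0,640,400))):
    m=np.zeros(im.shape[:2],np.uint8); x0,y0,x1,y1=b; m[y0:y1,x0:x1]=cv2.inRange(hsv,lo,hi)[y0:y1,x0:x1]
    cs,_=cv2.findContours(m,cv2.RETR_EXTERNAL,cv2.CHAIN_APPROX_NONE)
    for c in sorted(cs,key=cv2.contourArea)[-2:]:
        w=np.array([onz(d,u,v,z,True)[:2] for u,v in c[:,0]],np.float32); rc=cv2.minAreaRect(w)
        print(n,c[:,0].mean(0).round(),[np.round(a,1) for a in rc],np.round(cv2.boxPoints(rc)).tolist())
E
python3 box.py w10; python3 p.py 456 -191 160 -2
```

```text
box [244. 140.] [array([ 371.3, -135.6]), array([48.1, 34. ]), np.float64(18.2)] [[343.0, -127.0], [354.0, -159.0], [399.0, -144.0], [389.0, -112.0]]
box [110. 210.] [array([ 182.2, -213.5]), array([167.7,  61.5]), np.float64(77.0)] [[133.0, -288.0], [193.0, -302.0], [231.0, -139.0], [171.0, -125.0]]
t 25.05 pos [ 448.  -187.7  200.5] jaw -0.1 q6 -0.42 w 87.9 F [-0.1  0.8 -0.4] D [  8.   -3.3 -40.5]
[0.0405, 0.008, 0.0032] [1.9, 0.1, -0.0]
```

View pics/w10.png

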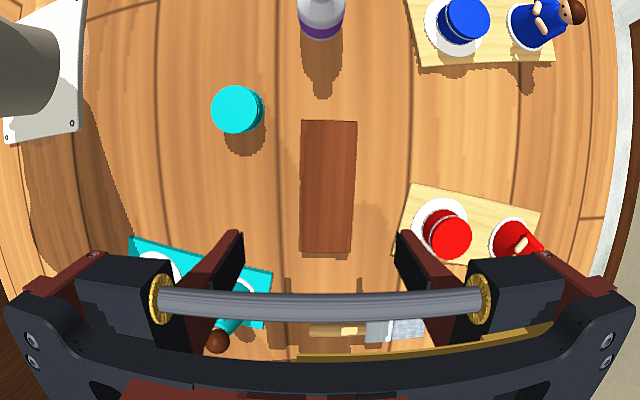

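The box is clear at (302..357, 120..254) with nothing on it. I cast its corners onto the lid plane.

```bash
cat > box2.py <<'E'
from h import *
d=grab('wrist');im=d['pixels'];hsv=cv2.cvtColor(im,cv2.COLOR_BGR2HSV)
roi=np.zeros(im.shape[:2],np.uint8); roi[105:262,285:375]=255
m=cv2.inRange(hsv,(0,90,20),(14,255,170))&roi
cs,_=cv2.findContours(m,cv2.RETR_EXTERNAL,cv2.CHAIN_APPROX_NONE); c=max(cs,key=cv2.contourArea)
print(cv2.boundingRect(c), hsv[180,325],hsv[180,285])
w=np.array([onz(d,u,v,36,True)[:2] for u,v in c[:,0]],np.float32); rc=cv2.minAreaRect(w)
print([np.round(a,1) for a in rc],np.round(cv2.boxPoints(rc)).tolist())
for p in ((302,121),(356,123),(351,253),(300,252)): print(onz(d,*p,36,True).round())
E
python3 box2.py
```

```text
(298, 119, 60, 141) [ 10 169 155] [ 14 149 193]
[array([ 455.8, -194.9]), array([158.3,  60.8]), np.float64(88.1)] [[423.0, -273.0], [484.0, -275.0], [489.0, -117.0], [428.0, -115.0]]
[ 430. -117.   36.]
[ 487. -119.   36.]
[ 485. -267.   36.]
[ 426. -265.   36.]
```

>>> {"method": "carry_out", "body": {
  "commands": [
    [0.04,0.008,0.003,1.2,0,0],
    [0.04,0,0,0,0,0],
    [0.04,0,0,0,0,0],
    [0,0,0,0,0,0]
  ]
}}

```text
t: 25.6
ee_pos: [458.1, -191.8, 78.8]
orientation: [1.232, 1.188, -1.231]
ft_force: [0.3, 0.1, 0.3]
width: 88.3
```

```bash
python3 p.py 456.5 -191 10 -1.3
```

```text
t 25.6 pos [ 458.1 -191.8   78.8] jaw -1.8 q6 -0.39 w 88.3 F [0.3 0.1 0.3] D [ -1.6   0.8 -68.8]
[0.0344, -0.001, -0.0005] [-0.3, 0.1, -0.1]
[0.0344, -0.0009, -0.0004] [-0.3, 0.1, -0.1]
```

>>> {"method": "carry_out", "body": {
  "commands": [
    [0.025,-0.001,-0.001,-0.4,0,0],
    [0.02,-0.001,0,0,0,0],
    [0.015,0,0,0,0,0],
    [0.006,0,0,0,0,0],
    [0,0,0,0,0,0]
  ]
}}

```text
t: 26.22
ee_pos: [461.2, -193.0, 16.8]
orientation: [1.231, 1.181, -1.224]
ft_force: [-0.1, 0.0, 0.3]
width: 87.8
```

```bash
python3 p.py 456.5 -191 10 -1.3
```

```text
t 26.23 pos [ 461.2 -193.    16.8] jaw -1.6 q6 -0.39 w 87.8 F [-0.1  0.   0.3] D [-4.7  2.  -6.8]
[0.0067, -0.0048, -0.0019] [-0.3, 0.4, -0.7]
```

>>> {"method": "carry_out", "body": {
  "commands": [
    [0.004,-0.005,-0.002,-0.2,0.4,-0.7],
    [0.002,0,0,0,0,0],
    [0,0,0,0,0,0]
  ]
}}

```text
t: 26.6
ee_pos: [456.8, -191.1, 11.7]
orientation: [1.228, 1.196, -1.226]
ft_force: [-0.3, 0.2, -0.3]
width: 87.8
```

>>> {"method": "carry_out", "body": {
  "commands": [
    [0,0,0,0,0,0],
    [0,0,0,0,0,0],
    [0,0,0,0,0,0],
    [0,0,0,0,0,0]
  ],
  "grip": 1
}}

```text
t: 27.1
ee_pos: [456.8, -191.1, 11.9]
orientation: [1.228, 1.196, -1.226]
ft_force: [0.7, -0.5, -1.2]
width: 59.8
```

>>> {"method": "carry_out", "body": {
  "commands": [
    [-0.008,0,0,0,0,0],
    [-0.02,0,0,0,0,0],
    [-0.04,0,0,0,0,0],
    [-0.05,0,0,0,0,0],
    [-0.05,0,0,0,0,0],
    [-0.03,0,0,0,0,0],
    [0,0,0,0,0,0]
  ]
}}

```text
t: 27.98
ee_pos: [454.3, -190.1, 216.1]
orientation: [1.228, 1.201, -1.229]
ft_force: [-1.0, -0.4, -3.9]
width: 59.7
```

```bash
python3 box.py w11; python3 p.py 443 192 190 -11.2 8
```

```text
box [385. 201.] [array([ 527.4, -207.6]), array([ 36.6, 172.1]), np.float64(11.2)] [[493.0, -127.0], [526.0, -296.0], [562.0, -288.0], [529.0, -120.0]]
box [109. 202.] [array([ 162. , -198.7]), array([ 26.9, 182.7]), np.float64(2.9)] [[144.0, -108.0], [153.0, -291.0], [180.0, -289.0], [171.0, -107.0]]
mat [262. 283.] [array([ 369.2, -336.9]), array([0., 0.]), np.float64(0.0)] [[369.0, -337.0], [369.0, -337.0], [369.0, -337.0], [369.0, -337.0]]
mat [175. 244.] [array([ 245.3, -277.7]), array([0., 0.]), np.float64(0.0)] [[245.0, -278.0], [245.0, -278.0], [245.0, -278.0], [245.0, -278.0]]
t 28.02 pos [ 453.4 -189.7  214.6] jaw -1.4 q6 -0.4 w 60.0 F [ 0.2  0.7 -3.4] D [-10.4 381.7 -24.6]
[0.0032, -0.0025, -0.0477] [1.2, -0.0, 0.0]
[0.0032, -0.0035, -0.0476] [1.2, -0.0, 0.0]
[0.0032, -0.0045, -0.0475] [1.2, -0.0, 0.0]
[0.0032, -0.0055, -0.0474] [1.2, -0.0, 0.0]
[0.0032, -0.0065, -0.0473] [1.2, -0.0, 0.0]
[0.0031, -0.0075, -0.0471] [1.2, -0.0, 0.0]
[0.0031, -0.0086, -0.047] [1.2, -0.0, 0.0]
[0.0031, -0.0096, -0.0468] [1.2, -0.0, 0.0]
```

View pics/w11.png

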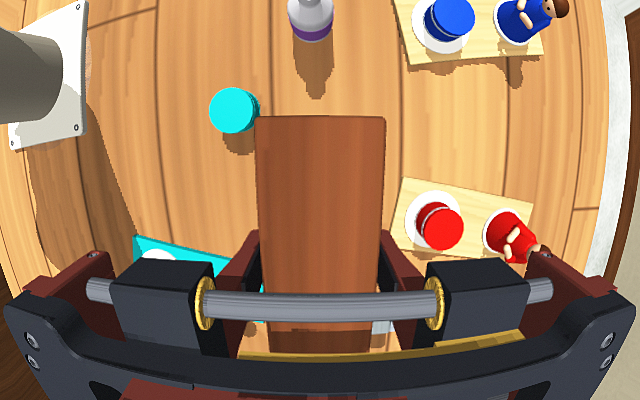

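The box hangs level in the jaws, with its lid at (320,200). I carry it over the glue bottle to the mat.

>>> {"method": "carry_out", "body": {
  "commands": [
    [0,-0.003,-0.048,1.2,0,0],
    [0,-0.004,-0.048,1.2,0,0],
    [0,-0.005,-0.048,1.2,0,0],
    [0,-0.006,-0.047,1.2,0,0],
    [0,-0.007,-0.047,1.2,0,0],
    [0,-0.008,-0.047,1.2,0,0],
    [0,-0.009,-0.047,1.2,0,0],
    [0,-0.008,-0.042,1.2,0,0]
  ]
}}

```text
t: 29.02
ee_pos: [431.2, 195.7, 200.3]
orientation: [1.342, 1.126, -1.383]
ft_force: [0.8, 0.3, -4.3]
width: 59.7
```

>>> {"method": "carry_out", "body": {
  "commands": [
    [0,0,0,0,0,0],
    [0,0,0,0,0,0]
  ]
}}

```text
t: 29.28
ee_pos: [428.6, 197.0, 196.5]
orientation: [1.334, 1.13, -1.386]
ft_force: [0.3, -1.3, -3.6]
width: 60.2
```

```bash
python3 box.py w12 | grep mat; python3 p.py 443 192 60 -11.2
python3 - <<'E'
from h import *
d=grab('top'); cv2.imwrite('pics/top2.png',d['pixels'])
E
```

```text
mat [338. 110.] [array([458.8, 273.9]), array([11.9, 84.4]), np.float64(78.2)] [[416.0, 277.0], [499.0, 259.0], [501.0, 271.0], [419.0, 288.0]]
t 29.32 pos [428.7 196.8 196.6] jaw -11.5 q6 0.59 w 59.7 F [ 0.2 -0.4 -3.6] D [  14.3   -4.8 -136.6]
[0.0453, 0.0066, 0.0002] [-0.1, 0.2, 0.7]
[0.0454, 0.0061, 0.0004] [-0.1, 0.2, 0.7]
[0.0455, 0.0055, 0.0005] [-0.1, 0.2, 0.7]
```

View pics/w12.png

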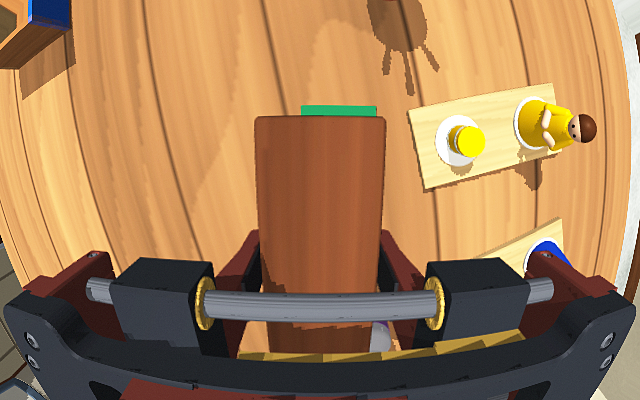

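The mat's far edge shows at (302..376,110), which gives a mat centre of (443,193) and yaw of −11.5°. This agrees with the top view. I go down.

>>> {"method": "carry_out", "body": {
  "commands": [
    [0.045,0.007,0,0,0.2,0.7],
    [0.045,0.006,0,0,0.2,0.7],
    [0.045,0.004,0,0,0.2,0.5],
    [0,0,0,0,0,0]
  ]
}}

```text
t: 29.88
ee_pos: [445.4, 189.4, 59.3]
orientation: [1.365, 1.104, -1.357]
ft_force: [-1.1, -0.9, -3.6]
width: 59.7
```

```bash
python3 p.py 443 193 15 -11.5
```

```text
t 29.88 pos [445.4 189.4  59.3] jaw -11.9 q6 0.58 w 59.7 F [-1.1 -0.9 -3.6] D [ -2.4   3.6 -44.3]
[0.0443, -0.0032, -0.0028] [-0.4, -0.2, -0.1]
```

>>> {"method": "carry_out", "body": {
  "commands": [
    [0.016,-0.003,-0.003,-0.4,-0.2,0],
    [0.012,0,0,0,0,0],
    [0.006,0,0,0,0,0],
    [0,0,0,0,0,0]
  ]
}}

```text
t: 30.38
ee_pos: [446.1, 193.7, 27.1]
orientation: [1.362, 1.103, -1.349]
ft_force: [0.1, 0.5, -2.9]
width: 59.6
```

```bash
python3 p.py 443 193 15 -11.5
```

```text
t 30.38 pos [446.1 193.7  27.1] jaw -11.6 q6 0.59 w 59.6 F [ 0.1  0.5 -2.9] D [ -3.1  -0.7 -12.1]
[0.0121, -0.0029, 0.0014] [-0.1, -0.2, -0.4]
```

>>> {"method": "carry_out", "body": {
  "commands": [
    [0.004,-0.003,0.001,0,-0.2,-0.4],
    [0.004,0,0,0,0,0],
    [0.003,0,0,0,0,0],
    [0.001,0,0,0,0,0],
    [0,0,0,0,0,0]
  ]
}}

```text
t: 31.0
ee_pos: [443.5, 193.8, 15.3]
orientation: [1.358, 1.106, -1.354]
ft_force: [0.6, -0.3, -3.4]
width: 60.1
```

```bash
python3 p.py 443 193 15 -11.5
```

```text
t 31.0 pos [443.5 193.8  15.3] jaw -11.6 q6 0.59 w 60.1 F [ 0.6 -0.3 -3.4] D [-0.5 -0.8 -0.3]
[0.0003, -0.0004, 0.0009] [-0.1, -0.1, -0.1]
```

Weight is still on the gripper, so I lower another millimetre or so until the mat takes it.

>>> {"method": "carry_out", "body": {
  "commands": [
    [0.001,0,0,0,0,0],
    [0.001,0,0,0,0,0],
    [0,0,0,0,0,0]
  ]
}}

```text
t: 31.38
ee_pos: [443.9, 193.9, 15.2]
orientation: [1.358, 1.106, -1.354]
ft_force: [0.5, -0.4, -3.4]
width: 60.0
```

>>> {"method": "carry_out", "body": {
  "commands": [
    [0,0,0,0,0,0],
    [0,0,0,0,0,0],
    [0,0,0,0,0,0],
    [0,0,0,0,0,0]
  ],
  "grip": 0
}}

```text
t: 31.88
ee_pos: [444.7, 194.2, 15.6]
orientation: [1.36, 1.105, -1.352]
ft_force: [-0.3, -0.5, 0.2]
width: 87.4
```

>>> {"method": "carry_out", "body": {
  "commands": [
    [-0.01,0,0,0,0,0],
    [-0.03,0,0,0,0,0],
    [-0.05,0,0,0,0,0],
    [-0.05,0,0,0,0,0],
    [-0.05,0,0,0,0,0],
    [0,0,0,0,0,0]
  ]
}}

```text
t: 32.62
ee_pos: [443.7, 193.9, 214.0]
orientation: [1.36, 1.105, -1.352]
ft_force: [-0.3, 0.5, -0.2]
width: 87.8
```

```bash
python3 box.py w13; python3 p.py 443 193 200 -11.5;python3 - <<'E'
from h import *
s=grab('side'); t=grab('top'); 
cv2.imwrite('pics/top3.png',t['pixels'])
a=cv2.imread('pics/w13.png'); cv2.imwrite('pics/fin.png',cv2.vconcat([cv2.resize(s['pixels'][80:360,100:480],(380,280)),cv2.resize(a,(380,238))]))
E
```

```text
box [415. 231.] [array([544.1, 111.9]), array([33.9, 98.8]), np.float64(15.1)] [[515.0, 155.0], [541.0, 60.0], [573.0, 69.0], [548.0, 164.0]]
box [307. 196.] [array([442.8, 188.3]), array([158.7,  60.1]), np.float64(79.4)] [[399.0, 116.0], [458.0, 105.0], [487.0, 261.0], [428.0, 272.0]]
mat [296. 356.] [array([350.4, -78.6]), array([2.3, 0. ]), np.float64(-103.9)] [[351.0, -77.0], [351.0, -77.0], [350.0, -80.0], [350.0, -80.0]]
mat [318. 168.] [array([442.1, 193.5]), array([175.3,  85.7]), np.float64(78.5)] [[383.0, 116.0], [467.0, 99.0], [502.0, 271.0], [418.0, 288.0]]
t 32.67 pos [442.4 193.4 212. ] jaw -11.6 q6 0.59 w 88.0 F [ 0.2 -0.6 -0.6] D [  0.6  -0.4 -12. ]
[0.012, 0.0006, 0.0003] [-0.1, -0.0, -0.1]
```

View pics/fin.png

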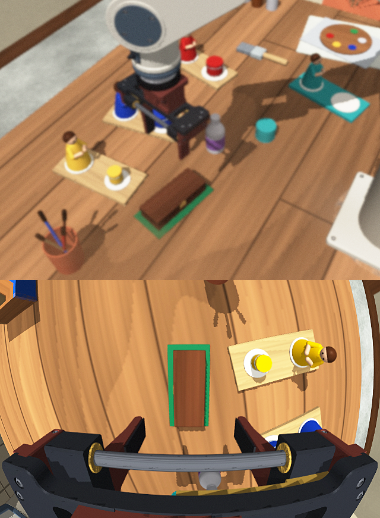

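The side view shows all four placed. The wrist view shows the box with a green border on the sides in sight and its angle within 1° of the mat's. Hand in.

```bash
python3 -c "
from workcell import ctrl
print(ctrl.close_job())"
```

```text
the job is handed in; nothing more can be done
None
```

I took the stack apart and handed the job in at about 33 s of the 118 s. The yellow jar, blue tin and red tin stand upright on their own robes' pads, and the paintbox, moved last, lies flat on the green mat.

**Last checks:**

| Item | Measured (mm) | Target (mm) |
|---|---|---|
| Yellow jar | (594, 219) | pad (593, 217) |
| Blue tin | (611, 7) | pad (609, 6) |
| Red tin | (599, −244) | pad (601, −244) |
| Paintbox | centre (443, 188), angle within 1° of the mat | mat centre (442, 193) |

- **Paintbox position:** the 5 mm offset along its length comes from an outline that also takes in one end face. The gripper let go of the box at (444, 194), and green shows around it in the last picture.
- **Forces:** I saw no contact forces beyond the weight of what was held.
- **Left alone:** I did not touch the glue bottle, the brush pot or the turquoise look-alikes. In the last side view they stand where they were, but I did not re-measure them.
- **Blue tin:** the arm partly hides it in that last view. I had checked it just after setting it down.

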